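Snap the cast cover onto the filter housing and keep it pressed

ROBOT

A 6-joint arm with a two-finger parallel gripper is mounted at the origin on the work surface. World frame = base frame: x ahead of the robot, y to its left, z up, the work surface at z = 0. Lengths are in m, angles in degrees, forces in N, time in s.
With the tool pointing down it reaches from about 0.325 to 0.775 m from the base axis. Payload 5.5 kg.
Tool frame: the origin (TCP) lies at the centre of the arm's flange, where the gripper is bolted on; the fingertips stand 182 mm ahead of it and the grasp point (between the pads) lies 163 mm ahead of it; z points along the fingers, y is the line along which they close (so a half turn about z gives the same grasp; the last joint's range is limited). The gripper opens to 88 mm and grips with 3 to 60 N. Pads are 20 mm wide; open, the fingers measure 115 mm over their backs; the gripper's body (75 mm by 178 mm) begins 61 mm behind the grasp point.
Start: joints at [-79.337, 5.22, 70.514, -0, 104.267, -3.249], TCP at [0.144, -0.582, 0.405] pointing down, gripper open.
Joint ranges: [-164.24, 164.24], [-49.07, 125.15], [9.68, 141.18], [-86.29, 266.29], [3.28, 154.24], [-151.56, 151.56]. Speed limits (degrees/s): [147.25, 147.25, 172.46, 180, 180, 180].

INTERFACE

Orientations are given as [roll, pitch, yaw] about the fixed x, y, z axes, in that order (R = Rz(yaw) Ry(pitch) Rx(roll)).
In Python, from station import r gives the robot as it stands. The module is installed in compiled form; this text tells all that it offers. Calls block until the motion is done:
- r.reach(position, orientation): joint-space move of the TCP to a pose.
- r.servo_line(position, rotation=None, speed=0.15): straight line of the TCP; rotation=None keeps the orientation; speed is the mean speed in m/s.
- r.move_joints(angles): joint-space move.
- r.let_go() and r.grab(squeeze=None): open the fingers fully, or close them until they stop; squeeze is the grip in N (None keeps the last).
- r.wait(seconds).
- r.inverse_kinematics(position, orientation): joint angles nearest the present ones, or None.
- r.sense(): the state.
- r.snapshot(name): name is "scene" or "top" or "wrist"; returns a dict with "frame" (480x640x3 uint8, red, green, blue), "fx", "fy", "cx", "cy" (pixels), "R" (3x3) and "t" (3): a world point X has camera coordinates R X + t. Camera axes: x right, y down, z forward; pixel columns grow to the right and rows downward; lengths in m; the calibration is good to about 2 mm. A picture is of the moment at which its call begins. There is no depth.
A pose or a line that the arm cannot do raises r.IKError and nothing moves.
- r.hand_in(): hands the job in; it is judged then, once.
The state is a dict: "clock": time; "joints": joint angles; "joint_vel": joint speeds; "joint_torque": joint torques, N m; "tcp_pos": TCP position; "orientation": TCP orientation; "contact_force": force on the tool from outside, world axes, zero at the start; "torque": the same for the moment, N m; "opening": finger opening in m; "gripper_force": force on a finger pad.
Only numpy, scipy, OpenCV 4.12 (cv2) and the standard library are available. Lean on these libraries where they do the work, as an engineer would, in place of code of your own. Each camera call takes 0.05 s, during which the arm holds its last target. There are 200 camera calls.

TASK

Lift the grey snap cover, the one with the straight bar-shaped grip rib, out of its pocket in the casting mould and press it squarely down onto the neck of the aluminium filter housing until it snaps over the two side catches. Keep pressing after the snap, so that the sprung pad under the cover is pushed firmly in and the cover goes down to the shoulder of the housing, and finish like that: the program ends while the robot is still holding the cover pressed down. Leave the other casting (round stud on top) in the mould and the other loose things on the bench where they are.

Things in the scene. Friction and masses are not known exactly. Their poses are not given: they have to be found in the camera images.
- cover: Dark grey snap cover to press on, about 120 g: a rectangular cap open below, 80 mm (own x) by 56 mm (own y) by 32 mm high with a 4 mm top plate, and on top a straight grip rib 44 mm long (along x), 12 mm thick (y), 24 mm high. Origin: centre of its lower edge plane, z up. A half turn makes no difference. Starts rib up in one of the mould's pockets, 2 mm free all round.
- cover_rib (a point): Middle of the top face of the cover's grip rib, 56 mm above the cover's origin.
- cover_mouth (a point): Centre of the cover's open mouth (same point as its origin). Inside, the cover is 72 mm (x) by 45 mm (y) and 28 mm deep to the underside of the top plate; along each long wall a rounded bead, its middle 4 mm above the lower edge, narrows the mouth to 39 mm in y.
- blank: The other dark grey casting, about 200 g, in the mould's other pocket: same 80 x 56 x 32 mm outline but solid, with a round stud 20 mm in diameter and 24 mm high instead of a rib. Origin: centre of the underside. To be left where it is.
- mould: Pale grey casting mould, a fixed block 108 mm (own x) by 156 mm (own y) by 32 mm high with two equal open pockets of 85 x 61 mm, 24 mm deep (floor 8 mm above the bench), centred 36 mm either side of its middle along y. Origin: centre of the underside. Which pocket holds the cover varies, and which side of the bench the mould is on.
- housing: Aluminium filter housing fixed to the bench: body 96 mm (own x) by 70 mm (own y) with a flat shoulder 40 mm above the bench; on it a neck 70 mm (x) by 37 mm (y) up to 67 mm, its top 6 mm bevelled inward by 4 mm as a lead-in. The cover goes over the neck, its x along the housing's x either way round, 1 mm clearance per side. Origin: centre of the underside, z up.
- catches (a point): Point on the housing's axis level with its two catches, 53 mm above the bench: on each long side of the neck a sprung, rounded steel catch 36 mm long stands out 3.5 mm. Pressing the cover: catches met with its origin 16 mm above the shoulder, push rises to 10 to 20 N and drops suddenly at about 9 mm; pad met at 3 mm; the lower edge stops on the shoulder.
- pad (a joint): Sprung black rubber pad, 56 x 22 mm, on top of the housing's neck (face 71 mm above the bench when free): how far it is pushed down, 0 free, 0.003 m when the cover is down on the shoulder, 0.004 at most. It pushes back with 3 N at first contact and 2 N more per mm, 9 N at 3 mm.
- driver: Screwdriver, 170 mm, lying on the bench between the mould and the housing. Bystander. Origin: centre of its underside.
- post: Steel post on a round 34 mm foot, 58 mm high, between and beyond the mould and the housing. Bystander. Origin: centre of its underside.
- lens_ring: Black ring, 38 mm across, 12 mm high, on the far left of the work area. Bystander. Origin: centre of its underside.
- filter_box: Grey box 50 x 70 x 22 mm, on the far right of the work area. Bystander. Origin: centre of its underside.
- cleaner: White bottle 52 mm across, 130 mm high, beyond the work area on the left. Bystander. Origin: centre of its underside.
- mirror: Black square mirror mount on a post, 110 mm high, 50 mm foot, beyond the work area on the right. Bystander. Origin: centre of its underside.
- screw_pot: Clear cup 56 mm across, 40 mm high, beyond the work area in the middle. Bystander. Origin: centre of its underside.
Not all that is in view belongs to the job. What is shaped like the cover but blue is not meant. What is shaped like the mould but brown is not meant.

How it is judged (in metres and radians):
On the way, in this order (a step that is already met when the one before it is completed fails the run):
1. the snap cover is lifted clear out of its mould pocket in the gripper (z of cover in the frame of mould above 0.045 m and contact force between cover and the fingers above 1 N), for 0.2 s.
2. the cover has snapped past both catches, square on the housing's neck (horizontal distance between cover and housing below 0.004 m and angle between the x axis of cover and the x axis of housing, either way round below 0.06 rad and angle between cover's own z axis and vertical below 0.06 rad and height (world z) of cover below 0.045 m), for 0.1 s.
At the end, for the whole second after the job is handed in: The cover is snapped onto the housing (within 4 mm and 0.06 rad of square, not tilted more than 0.06 rad, its lower edge less than 2.5 mm above the shoulder), at rest, and the robot is still touching it and pressing so that the sprung pad is pushed in by more than 1.5 mm (horizontal distance between cover and housing below 0.004 m and angle between the x axis of cover and the x axis of housing, either way round below 0.06 rad and angle between cover's own z axis and vertical below 0.06 rad and height (world z) of cover below 0.0425 m and value of joint pad above 0.0015 m and (contact force between cover and the fingers above 2 N or contact force between cover and the arm above 2 N) and linear speed of cover below 0.02 m/s); the arm keeps its last pose, push and grip.
It fails at once if the other casting is moved out of place in the mould (distance of blank from where it was at the start of the episode above 0.03 m).
It fails at once if a bystander on the bench is shoved away (distance of any of driver, post, lens_ring, filter_box, cleaner, mirror, screw_pot from where it was at the start of the episode above 0.03 m).
It also fails if it takes over 61 s, if anything falls off the work surface, if the arm or the gripper's body presses on something with over 40 N, if the wrist force passes 120 N, or if a joint passes its speed limit or range.

## Working session

There is one attempt and no reset: what is moved stays moved. The work goes in short steps, each a Python script; the robot and the scene stay as the last script left them, time stands still between calls to the robot, and variables do not carry over. Pictures are saved under pics/ and viewed, at most 10 in all, crops included, and the job is handed in when it is done.

```bash
mkdir -p pics && python3 - <<'E'
from station import r
import cv2,pickle
for n in("scene","top"):
    s=r.snapshot(n);cv2.imwrite(f"pics/{n}0.png",s["frame"][:,:,::-1]);pickle.dump(s,open(n+".pkl","wb"))
    print(n,s["fx"],s["cx"],s["cy"],s["R"],s["t"])
print(r.sense())
E
```

```text
scene 435.2445519278565 315.0006058295545 244.54946539182438 [[-0.67206445  0.74037667  0.01310581]
 [ 0.55039847  0.51129843 -0.66002685]
 [-0.49536946 -0.43636716 -0.75112768]] [ 0.38813843 -0.24131667  1.23925058]
top 477.51485798527733 314.5289622261755 230.98708147324663 [[ 0.02800241 -0.99956009  0.00977185]
 [-0.99155544 -0.02901383 -0.12639625]
 [ 0.12662417 -0.00614993 -0.9919317 ]] [-0.02469414  0.55812051  1.12391708]
{'clock': 0.1, 'joints': array([-7.93387958e+01,  5.25882619e+00,  7.05752981e+01, -1.98282407e-03,
        1.04266367e+02, -3.24859816e+00]), 'joint_vel': array([ 0.01760522, -0.10731699, -0.12798324, -0.01136789,  0.02656205,
       -0.01184597]), 'joint_torque': array([ 3.10060743e-03, -4.47859025e+01, -4.07569349e+01,  7.00743031e-02,
        2.83832947e-02, -1.11364245e-04]), 'tcp_pos': array([ 0.14423964, -0.58245792,  0.4036162 ]), 'orientation': array([-1.79899561e+02, -3.77525418e-03,  1.39093121e+01]), 'contact_force': array([ 0.34521157, -0.31011276,  0.32678228]), 'torque': array([0.00382477, 0.00415263, 0.00535034]), 'gripper_force': 0.0, 'opening': 0.08767331863050336}
```

View pics/top0.png

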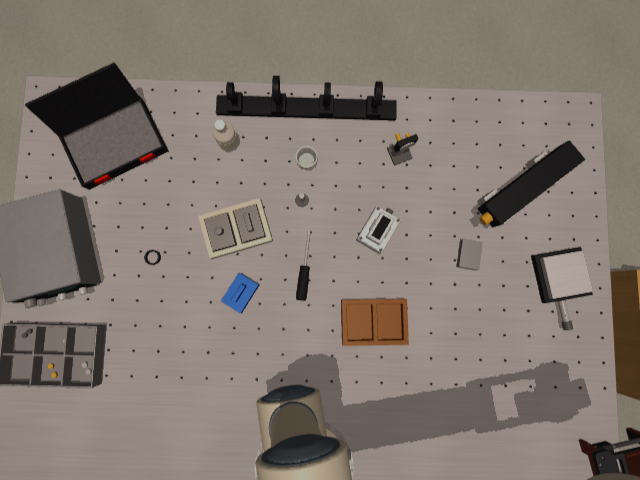

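View pics/scene0.png

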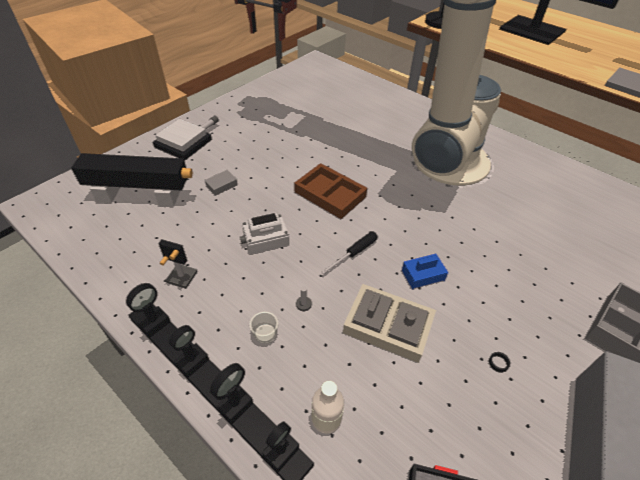

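In the top view, the pale mould is at (235,228): its right pocket (250,222) holds a casting with a bar rib, and its left pocket (219,231) one with a round stud. The blue cover (240,292) and brown mould (375,322) are decoys, and the housing is at (379,230). The cover is therefore the grey casting at (250,222). I'll confirm that in a crop.

```bash
cat > h.py <<'E'
import numpy as np
def ray(s,u,v,z):
    R=np.array(s["R"]);t=np.array(s["t"]);C=-R.T@t
    d=R.T@np.array([(u-s["cx"])/s["fx"],(v-s["cy"])/s["fy"],1]);return C+d*(z-C[2])/d[2]
def proj(s,X):
    c=np.asarray(X)@np.array(s["R"]).T+np.array(s["t"]);return np.c_[c[:,0]/c[:,2]*s["fx"]+s["cx"],c[:,1]/c[:,2]*s["fy"]+s["cy"]]
E
python3 - <<'E'
import cv2,pickle
from h import *
s=pickle.load(open("top.pkl","rb"))
c=s["frame"][190:265,190:410,::-1];cv2.imwrite("pics/crop1.png",cv2.resize(c,None,fx=3.6,fy=3.6,interpolation=cv2.INTER_CUBIC))
for n,u,v,z in(("rib",250,222,.064),("stud",219,231,.06),("mould",235,228,.032),("pad",381,227,.071),("driver tip",308,235,.01),("post",302,198,.05)):print(n,ray(s,u,v,z).round(3))
E
```

```text
rib [0.572 0.145 0.064]
stud [0.549 0.218 0.06 ]
mould [0.561 0.185 0.032]
pad [ 0.568 -0.165  0.071]
driver tip [0.551 0.007 0.01 ]
post [0.636 0.024 0.05 ]
```

View pics/crop1.png

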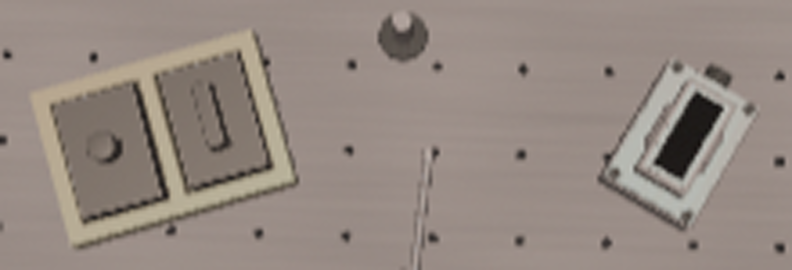

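The crop confirms it: the bar-rib casting is in the right pocket of the pale mould (crop 212,115), next to the round stud (105,147). The housing has its black pad at crop (690,132). Estimated yaws are about 16° for the mould and −30° for the housing. Next I'll refine both with the wrist camera.

```bash
python3 - <<'E'
from station import r
import cv2,pickle,numpy as np
ims=[]
for n,p,y in(("h",(.568,-.165,.40),-30),("m",(.568,.160,.40),16)):
    r.reach(p,[180,0,y]);r.wait(.3)
    s=r.snapshot("wrist");pickle.dump(s,open(f"w{n}.pkl","wb"));ims.append(s["frame"][:,:,::-1])
    R=np.array(s["R"]);print(n,-R.T@s["t"],s["fx"],R.round(2).tolist(),r.sense()["clock"],r.sense()["tcp_pos"],r.sense()["joints"].round(0))
    cv2.imwrite(f"pics/w{n}.png",ims[-1])
E
```

```text
h [ 0.63139506 -0.20313288  0.37940025] 426.7483355492721 [[-0.5, -0.87, -0.0], [-0.83, 0.48, 0.27], [-0.23, 0.13, -0.96]] 2.5833 [ 0.56791703 -0.16533624  0.39998935] [-20.   4.  72.  -0. 104. 101.]
m [0.63884621 0.17856506 0.37939207] 426.7483355492721 [[0.27, -0.96, 0.0], [-0.93, -0.26, 0.27], [-0.26, -0.07, -0.96]] 4.1667 [0.56818965 0.15931549 0.40000453] [ 12.   4.  73.  -0. 104.  86.]
```

View pics/wh.png

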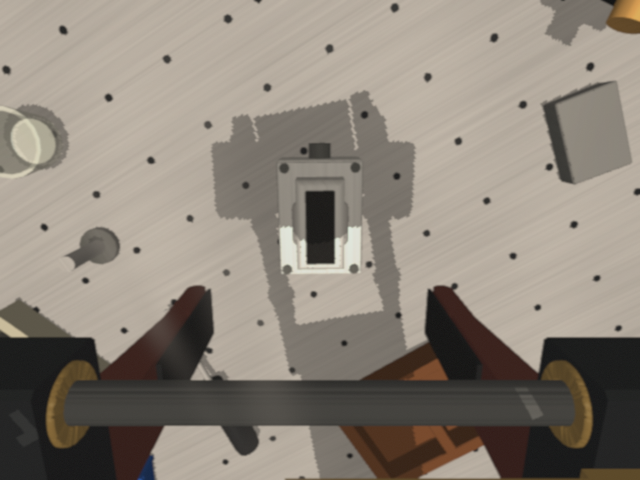

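View pics/wm.png

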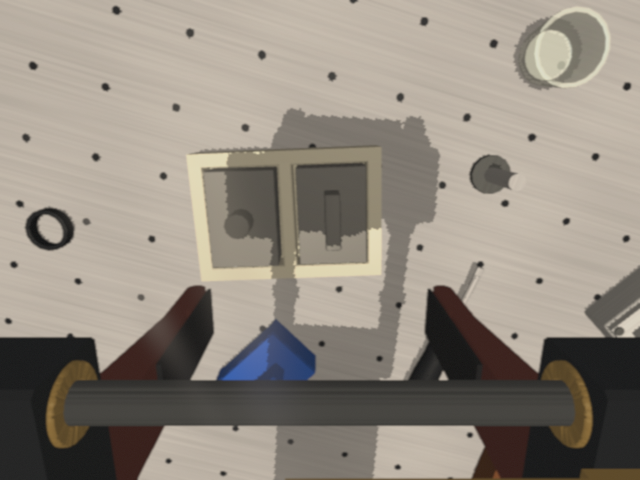

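Wrist views: the housing shoulder spans (279–361,158–273) with its pad at (305–335,191–264). The mould outline runs (188,154)–(382,281), with the cover rib at about (333,219) and the stud at (238,222). I'll project these to world points and check them against the given sizes.

```bash
python3 - <<'E'
import cv2,pickle
from h import *
def rect(s,mask,z,off):
    v,u=np.nonzero(mask);P=np.array([ray(s,a+off[0],b+off[1],z)[:2] for a,b in zip(u,v)])
    (c,wh,a)=cv2.minAreaRect((P*1000).astype(np.float32));
    if wh[0]<wh[1]:a+=90;wh=wh[::-1]
    return np.round(c,1),np.round(wh,1),round((a+90)%180-90,1),P.mean(0).round(4)
def big(m):
    n,l,st,_=cv2.connectedComponentsWithStats(m.astype(np.uint8));return l==1+np.argmax(st[1:,4])
H=pickle.load(open("wh.pkl","rb"));M=pickle.load(open("wm.pkl","rb"))
g=H["frame"][180:275,295:345].max(2);print("pad",rect(H,big(g<60),.071,(295,180)))
for z,q in((.04,[(279,158),(361,158),(362,273),(281,274)]),):
    P=np.array([ray(H,*p,z) for p in q]);print("housing",P.mean(0).round(4),np.linalg.norm(np.roll(P,-1,0)-P,axis=1).round(4))
f=M["frame"].astype(int);m=np.zeros(f.shape[:2],bool);m[135:295,180:395]=(f[135:295,180:395,0]-f[135:295,180:395,2]>22)
print("mould",rect(M,big(m),.032,(0,0)))
P=np.array([ray(M,*p,.032) for p in[(188,154),(381,146),(382,274),(203,281)]]);print("mould corners",P.mean(0).round(4),np.linalg.norm(np.roll(P,-1,0)-P,axis=1).round(4),np.degrees(np.arctan2(*(P[1]-P[0])[[1,0]])))
c=cv2.resize(M["frame"][140:290,290:390,::-1],None,fx=4,fy=4,interpolation=cv2.INTER_CUBIC)
d=cv2.resize(H["frame"][150:300,270:370,::-1],None,fx=4,fy=4,interpolation=cv2.INTER_CUBIC)
c=np.clip(c.astype(float)*1.8,0,255).astype(np.uint8)
cv2.imwrite("pics/crop2.png",np.hstack([c,d]))
E
```

```text
pad (array([ 568.1, -167.2]), array([54.1, 19.8]), -29.5, array([ 0.5687, -0.1677]))
housing [ 0.5681 -0.1683  0.04  ] [0.0641 0.0951 0.0682 0.096 ]
mould (array([558.7, 187.7]), array([178.3, 134.5]), -74.1, array([0.554 , 0.1958]))
mould corners [0.5621 0.1826 0.032 ] [0.1539 0.1077 0.1548 0.1078] -71.76821901037869
```

View pics/crop2.png

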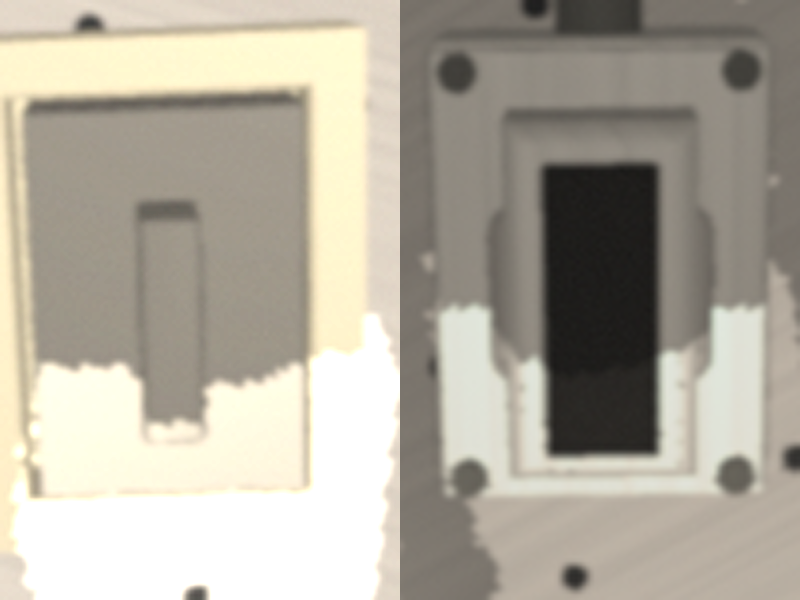

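```bash
python3 - <<'E'
import pickle
from h import *
H=pickle.load(open("wh.pkl","rb"));M=pickle.load(open("wm.pkl","rb"))
def q(n,s,pts,z,o):
    P=np.array([ray(s,(a+.5)/4-.5+o[0],(b+.5)/4-.5+o[1],z)[:2] for a,b in pts])
    ax=(P[0]+P[1]-P[2]-P[3]);print(n,P.mean(0).round(4),np.linalg.norm(np.roll(P,-1,0)-P,axis=1).round(4),"yaw",np.degrees(np.arctan2(ax[1],ax[0])).round(2))
q("pad",H,[(144,163),(258,163),(258,455),(148,455)],.071,(270,150))
q("screws",H,[(56,72),(341,70),(337,476),(68,478)],.04,(270,150))
q("shoulder",H,[(31,38),(368,38),(361,493),(43,493)],.04,(270,150))
q("rib",M,[(139,218),(198,218),(205,440),(145,440)],.064,(290,140))
q("plate",M,[(26,108),(307,98),(307,490),(34,494)],.04,(290,140))
E
```

```text
pad [ 0.5677 -0.1673] [0.0207 0.0556 0.0209 0.0556] yaw -29.6
screws [ 0.5672 -0.1668] [0.056  0.0841 0.0564 0.0842] yaw -29.44
shoulder [ 0.5684 -0.1676] [0.0659 0.0941 0.0669 0.0941] yaw -29.69
rib [0.5738 0.1489] [0.011  0.043  0.0115 0.043 ] yaw 18.05
plate [0.5742 0.1489] [0.0552 0.0808 0.057  0.0797] yaw 16.97
```

All sizes match the specification. The cover is at (0.5738, 0.1488) with yaw 18°, and the mould's pocket geometry predicts (0.573, 0.148). The housing is at (0.5676, −0.1672) with yaw −29.5°. Now I'll grasp and lift.

```bash
python3 - <<'E'
from station import r
import cv2,pickle,numpy as np
o=[180,0,18]
def st(n):
    s=r.sense();print(n,round(s["clock"],2),s["tcp_pos"].round(4),s["contact_force"].round(1),round(s["opening"],4),round(s["gripper_force"],1))
r.reach([.5738,.1488,.27],o)
r.servo_line([.5738,.1488,.2245],speed=.05);st("down")
r.grab(55);r.wait(.4);st("grab")
r.servo_line([.5738,.1488,.30],speed=.05);st("up")
r.servo_line([.5738,.1488,.36],speed=.1);r.wait(.4);st("up2")
s=r.snapshot("wrist");pickle.dump(s,open("wc.pkl","wb"));cv2.imwrite("pics/wc.png",s["frame"][:,:,::-1])
E
```

```text
down 5.81 [0.5739 0.1488 0.225 ] [ 0.6  0.9 -1.4] 0.088 0.0
grab 7.36 [0.5738 0.1488 0.2245] [0.3 0.5 0.4] 0.012 55.0
up 9.02 [0.5737 0.1488 0.2996] [ 0.   0.9 -1.4] 0.0116 55.0
up2 10.17 [0.5738 0.1488 0.3596] [ 0.1  0.3 -0.9] 0.0115 55.0
```

View pics/wc.png

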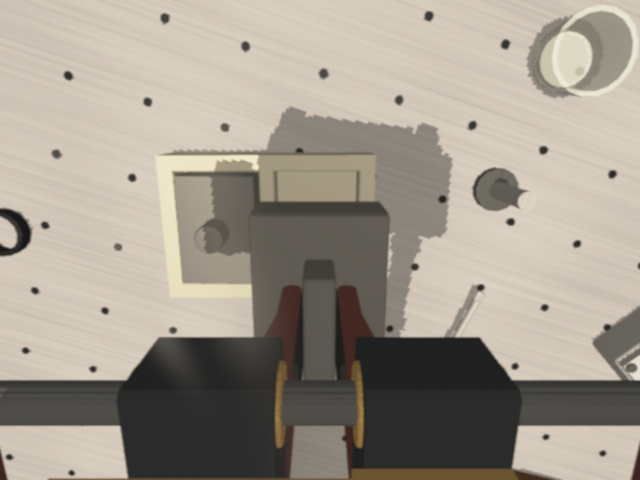

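The cover is in the gripper and its pocket is empty, with the blank still in place. The far plate edge is at row ~215, columns 251–388, and the rib end is at about (319,279). Next I'll measure the cover's offset within the grip.

```bash
python3 - <<'E'
import pickle,cv2
from h import *
s=pickle.load(open("wc.pkl","rb"));f=s["frame"].astype(int).sum(2)//3
print(f[196:224:1,280],f[196:224,360]);print(f[255:290,312])
for row in(230,250):print([int(np.argmin(np.diff(f[row,240:265]))+240),int(np.argmax(np.diff(f[row,378:398]))+378)])
a=np.radians(18);T=np.array([.5738,.1488])
for u,v,z in((251,215,.175),(388,215,.175),(305,279,.199),(334,279,.199)):
    d=ray(s,u,v,z)[:2]-T;print((d@[np.cos(a),np.sin(a)]).round(4),(d@[-np.sin(a),np.cos(a)]).round(4))
E
```

```text
[147 147 147 145 137 110  78  63  61  61  62  61  61  61  62  62  66  70
  68  73  82  87  89  89  90  91  90  90] [141 141 141 140 132 105  75  62  62  61  61  61  61  61  61  62  64  68
  68  73  82  87  91  92  92  92  91  91]
[91 90 89 86 76 65 60 60 61 60 59 60 61 62 60 60 61 62 61 62 62 61 62 65
 71 78 83 84 86 87 88 88 88 87 88]
[247, 388]
[248, 387]
0.0393 0.0258
0.0393 -0.0278
0.0215 0.0041
0.0215 -0.006
```

```bash
python3 - <<'E'
from station import r
import numpy as np
yaw=-29.55;a=np.radians(yaw);R=np.array([[np.cos(a),-np.sin(a)],[np.sin(a),np.cos(a)]])
T=np.array([.5676,-.1672])-R@[-.0006,-.001];print(T)
def st():
    s=r.sense();print(round(s["clock"],2),s["tcp_pos"].round(4),s["contact_force"].round(1),s["torque"].round(2),round(s["opening"],4),round(s["gripper_force"],1))
o=[180,0,yaw]
r.reach([*T,.36],o);r.servo_line([*T,.29],speed=.08);r.wait(.3);st()
for z in(.284,.281,.278,.2755,.274):
    r.servo_line([*T,z],speed=.02);r.wait(.15);st()
    if np.linalg.norm(r.sense()["contact_force"])>12:break
E
```

```text
[ 0.56861514 -0.16662598]
12.74 [ 0.5687 -0.1667  0.2904] [ 0.7  1.  -2. ] [0.05 0.06 0.  ] 0.0118 55.0
13.34 [ 0.5686 -0.1666  0.2841] [-0.7 -0.7 -1.6] [ 0.05  0.06 -0.03] 0.012 55.0
13.79 [ 0.5686 -0.1666  0.281 ] [ 0.5 -0.1 -1.8] [ 0.01 -0.05  0.03] 0.0117 55.0
14.24 [ 0.5686 -0.1667  0.278 ] [-0.   0.3 -1.4] [ 0.03 -0.05  0.03] 0.0118 55.0
14.67 [ 0.5685 -0.1666  0.2751] [-0.7  0.7 -1.4] [0.23 0.32 0.07] 0.0114 55.0
15.07 [ 0.5685 -0.1665  0.2736] [-1.3  1.4 -2.6] [0.29 0.38 0.01] 0.0115 55.0
```

There's slight contact along −x, so I'll shift about 0.6 mm that way and then press on.

```bash
python3 - <<'E'
from station import r
import numpy as np
yaw=-29.55;a=np.radians(yaw);T=np.array([.56862,-.16663])-.0006*np.array([np.cos(a),np.sin(a)])
def st():
    s=r.sense();print(round(s["clock"],2),s["tcp_pos"].round(4),s["contact_force"].round(1),s["torque"].round(2),round(s["opening"],4),round(s["gripper_force"],1));return s["contact_force"]
r.servo_line([*T,.2736],speed=.02);r.grab(60);r.wait(.2);st()
for z in(.272,.270,.268,.266,.264,.262,.260,.258,.2565,.2555,.2545,.2535,.2525):
    r.servo_line([*T,z],speed=.02);r.wait(.2);f=st()
    if abs(f[2])>45 or np.hypot(f[0],f[1])>12:break
    if z<.2575 and f[2]>22:break
E
```

```text
15.73 [ 0.5682 -0.1664  0.2737] [ 0.2 -0.2 -1.4] [ 0.04 -0.03 -0.02] 0.0114 60.0
16.18 [ 0.5681 -0.1664  0.2721] [-1.4 -0.8 -0.5] [-0.12  0.08  0.02] 0.0115 60.0
16.63 [ 0.5681 -0.1663  0.2715] [-1.7 -0.1  4.6] [0.05 0.44 0.06] 0.0115 60.0
17.08 [ 0.5681 -0.1663  0.2707] [-4.1 -0.3 10.1] [0.31 0.9  0.04] 0.0111 60.0
17.53 [ 0.5681 -0.1662  0.2696] [-5.4  0.6 12.7] [0.36 1.23 0.02] 0.0117 60.0
17.98 [ 0.5681 -0.1662  0.2676] [-6.   1.7 13.4] [0.4  1.3  0.01] 0.0115 60.0
18.43 [ 0.5682 -0.1664  0.2623] [-1.1 -0.1  0.7] [-0.08  0.05 -0.03] 0.0115 60.0
18.88 [ 0.5682 -0.1664  0.2591] [ 1.3 -2.7 -4.9] [-0.32 -0.47  0.06] 0.0117 60.0
19.33 [ 0.568  -0.1664  0.2585] [-1.5 -0.9  3.2] [-0.08  0.26  0.01] 0.0118 60.0
19.78 [ 0.5681 -0.1663  0.2571] [-2.7 -0.9  6.2] [-0.04  0.47  0.02] 0.0112 60.0
20.23 [ 0.5681 -0.1663  0.2565] [-3.2 -1.3  7.6] [-0.04  0.6  -0.02] 0.0119 60.0
20.68 [ 0.568  -0.1663  0.2565] [-5.3  0.2 11.6] [0.08 0.96 0.01] 0.012 60.0
21.13 [ 0.5679 -0.1663  0.2564] [-7.2  0.6 14.5] [ 0.26  1.34 -0.02] 0.0116 60.0
21.58 [ 0.5679 -0.1663  0.2564] [-9.4  1.7 19.3] [0.42 1.72 0.07] 0.0117 60.0
```

It snapped at TCP z ≈ 0.264 (13 N, then a drop). It is now seated at 0.2564, where the shoulder predicts 0.2565, and pushing with 19 N. One check picture before handing in.

```bash
python3 - <<'E'
from station import r
import cv2,numpy as np
r.wait(1);s=r.sense();print(s["clock"],s["tcp_pos"].round(4),s["orientation"].round(2),s["contact_force"].round(1),s["joint_vel"].round(2))
a=r.snapshot("scene")["frame"][170:300,190:350,::-1];b=r.snapshot("wrist")["frame"][:,:,::-1]
cv2.imwrite("pics/end.png",np.hstack([cv2.resize(a,(400,325)),cv2.resize(b[60:450],(400,325))]))
E
```

```text
22.5833 [ 0.5679 -0.1663  0.2564] [-1.7999e+02 -1.2000e-01 -2.9550e+01] [-9.2  1.9 19.2] [-0.07  0.1  -0.06  0.02  0.02 -0.13]
```

View pics/end.png

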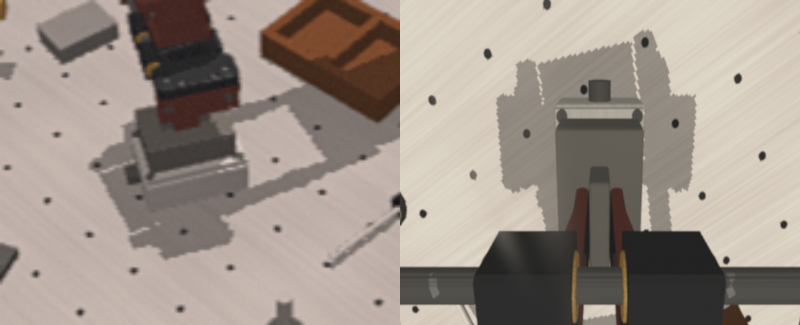

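The picture shows the cover square and flat on the housing shoulder (left panel ~190,150; right panel ~600,180), still gripped and pressed. I'm handing in.

```bash
python3 -c "
from station import r
print(r.hand_in())"
```

```text
the job is handed in; nothing more can be done
None
```

The job is handed in: the grey cover is snapped onto the housing, seated on the shoulder by TCP height and held there with about 19 N; the judge returned no verdict.

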